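Put the clamp's thumb wheels away by size

ROBOT

A 6-joint arm with a two-finger parallel gripper is mounted at the origin on the work surface. World frame = base frame: x ahead of the robot, y to its left, z up, the work surface at z = 0. Lengths are in m, angles in rad, forces in N, time in s.
With the tool pointing down it reaches from about 0.25 to 0.725 m from the base axis. Payload 4 kg.
Tool frame: the origin (TCP) lies at the very end of the fingers, on their centre line; the grasp point (between the pads) lies 19 mm behind it; z points along the fingers, y is the line along which they close (so a half turn about z gives the same grasp; the last joint's range is limited). The gripper opens to 85 mm and grips with 20 to 120 N. Pads are 22 mm wide; open, the fingers measure 114 mm over their backs; the gripper's body (76 mm by 85 mm) begins 54 mm behind the grasp point. The pads swing forward as they close: fully open they stand 13 mm farther back than shut.
Start: joints at [-1.225, 0.241, 0.005, 1.335, 0, 1.571], TCP at [0.169, -0.47, 0.208] pointing down, gripper open.
Joint ranges: [-2.72, 2.72], [-1.05, 1.87], [-1.09, 1.28], [-1.99, 2.15], [-1.42, 1.44], [-3.14, 3.14]. Speed limits (rad/s): [2.79, 2.79, 3.14, 3.14, 3.14, 3.14].

INTERFACE

Orientations are given as a rotation vector (axis times angle).
In Python, from rig import bot gives the robot as it stands.
- The arm moves only by the shell command python3 -m handwheel 'ROWS'. ROWS is JSON, a list of rows, each a list of 3 entries, a list of its own where there are three numbers: the opening, from 0 (shut) to 1 (fully open), then the shift along the tool's x, y, z normalised to -1 to 1, where 1 is 0.2 m, then the turn about the tool's z normalised to -1 to 1, where 1 is 360 degrees. In form: [[grip, [x, y, z], twist], ...]. A call has 1 to 8 rows; each row is the pose to reach, as a shift and turn from the pose commanded when the call began, along the tool's axes at that moment, turning the shorter way round; what a row does not reach only later rows make up. A row lasts 1/10 s, in which the tool goes at most 50 mm and 8.59 degrees, less where a joint would pass 70% of its speed; a pose out of reach is approached as far as the arm can. A call with a number of a shift or a turn outside -1 to 1 is refused whole. A call with a gripper value outside its range is refused whole. The fingers move at their own pace and stop on an object; the grip force is fixed at half the most. Time passes only in rows, so rows that repeat a pose let the fingers close. It gives the time, the measured TCP pose, the force, the opening and the grip force at its end, in the units of the state.
- bot.get_obs(): the state, without advancing time (a new reading comes with each control period).
- bot.grab_frame(name): name is "scene" or "top" or "wrist"; returns a dict with "color" (480x640x3 uint8, red, green, blue), "z_map" (480x640 float32, m along the optical axis (not along the pixel's ray), 0 where there is no reading), "fx", "fy", "cx", "cy" (pixels), "k1" (the pictures are not rectified: a ray, as slopes to the right and down, at radius r is drawn at 1 + k1 r^2 times it, then the intrinsics apply), "eye" and "rotation" of the camera in the world. Camera axes: x right, y down, z forward; pixel columns grow to the right and rows downward; lengths in m; the calibration is good to about 2 mm. A picture is of the moment at which its call begins.
- bot.finish_job(): hands the job in; it is judged then, once.
The state is a dict: "time_s": time; "q": joint angles; "qvel": joint speeds; "joint_torque": joint torques, N m; "tool_pos": TCP position; "tcp_rot": TCP orientation; "wrist_force": force on the tool from outside, world axes, zero at the start; "wrist_torque": the same for the moment, N m; "finger_gap": finger opening in m; "grasp_force": force on a finger pad.
Only numpy, scipy, OpenCV 4.12 (cv2) and the standard library are available. Lean on these libraries where they do the work, as an engineer would, in place of code of your own. Each camera call takes 0.05 s, during which the arm holds its last target. There are 200 camera calls.

TASK

Put the three brass thumb wheels away in the wooden trays by size: the small wheel in the small tray, the medium wheel in the medium tray and the large wheel in the large tray, each lying flat on the tray's floor with its boss upwards. Set them down, do not drop them, and leave the two brass hexagon nuts and the mug where they are.

Things in the scene. Friction and masses are not known exactly. Their poses are not given: they have to be found in the camera images.
- wheel_small: the small brass thumb wheel, loose: a scalloped round disc 36 mm in diameter and 10 mm thick, with a plain round boss 22 mm in diameter standing 24 mm above the middle of the disc (34 mm high in all); take it by the boss. It weighs under 0.6 kg. Origin: centre of its underside; z up its axis
- wheel_medium: the medium brass thumb wheel, loose: a scalloped round disc 54 mm in diameter and 10 mm thick, with a plain round boss 22 mm in diameter standing 24 mm above the middle of the disc (34 mm high in all); take it by the boss. It weighs under 0.6 kg. Origin: centre of its underside; z up its axis
- wheel_large: the large brass thumb wheel, loose: a scalloped round disc 74 mm in diameter and 10 mm thick, with a plain round boss 22 mm in diameter standing 24 mm above the middle of the disc (34 mm high in all); take it by the boss. It weighs under 0.6 kg. Origin: centre of its underside; z up its axis
- tray_small: the small brown wooden tray, square, fixed to the shelf: inside 56 x 56 mm, outside 68 x 68 mm, walls 13 mm high and 6 mm thick, inner floor 6 mm above the shelf; empty at the start. Origin: centre of its underside, on the shelf surface; x and y along its sides
- tray_medium: the medium brown wooden tray, square, fixed to the shelf: inside 74 x 74 mm, outside 86 x 86 mm, walls 13 mm high and 6 mm thick, inner floor 6 mm above the shelf; empty at the start. Origin: centre of its underside, on the shelf surface; x and y along its sides
- tray_large: the large brown wooden tray, square, fixed to the shelf: inside 94 x 94 mm, outside 106 x 106 mm, walls 13 mm high and 6 mm thick, inner floor 6 mm above the shelf; empty at the start. Origin: centre of its underside, on the shelf surface; x and y along its sides
- nut_1: a loose brass hexagon nut, 40 mm across the flats, 14 mm high, no boss: not a thumb wheel, stays where it lies. Origin: centre of its underside
- nut_2: a loose brass hexagon nut, 40 mm across the flats, 14 mm high, no boss: not a thumb wheel, stays where it lies. Origin: centre of its underside
- clamp: dark cast iron screw clamp fixed to the shelf, gripping a grey granite puck sample: reaching 118 mm to -x and 85 mm to +x of its origin, 104 mm wide over the turning bar at its -x end, 76 mm high; stays as it is. Origin: centre of its base's underside
- mug: blue enamel mug, upright and empty, 80 mm in diameter, 80 mm high, handle reaching 76 mm from its axis at its +y side; stays where it is. Origin: centre of its underside
Mind the look-alikes: they are no part of the job. Leave any blue, turquoise or white look-alike of the wheel_large alone.

How it is judged:
At the end, for the whole second after the job is handed in: Each thumb wheel lies flat on the floor of the tray of its own size (centre within 15 mm of the tray's centre, which is anywhere inside it; underside less than 9 mm above the shelf; tilt under 0.1 rad; boss upwards), at rest; both nuts and the mug are within 15 mm of where they started (horizontal distance between wheel_small and tray_small below 0.015 m and height (world z) of each of wheel_small, wheel_medium, wheel_large below 0.009 m and angle between each of wheel_small, wheel_medium, wheel_large's own z axis and vertical below 0.1 rad and linear speed of each of wheel_small, wheel_medium, wheel_large below 0.02 m/s and horizontal distance between wheel_medium and tray_medium below 0.015 m and horizontal distance between wheel_large and tray_large below 0.015 m and distance of each of nut_1, nut_2, mug from where it was at the start of the episode below 0.015 m); the robot touches nothing.
It fails at once if a hexagon nut or the mug was disturbed (moved more than 15 mm) (distance of any of nut_1, nut_2, mug from where it was at the start of the episode above 0.015 m).
It fails at once if the small thumb wheel was dropped or thrown (faster than 0.7 m/s with no finger on it, as after a fall of 25 mm) (linear speed of wheel_small above 0.7 m/s and contact force between the fingers and wheel_small below 0.01 N).
It fails at once if the medium thumb wheel was dropped or thrown (faster than 0.7 m/s with no finger on it, as after a fall of 25 mm) (linear speed of wheel_medium above 0.7 m/s and contact force between the fingers and wheel_medium below 0.01 N).
It fails at once if the large thumb wheel was dropped or thrown (faster than 0.7 m/s with no finger on it, as after a fall of 25 mm) (linear speed of wheel_large above 0.7 m/s and contact force between the fingers and wheel_large below 0.01 N).
It also fails if it takes over 83 s, if anything falls off the work surface, if the arm or the gripper's body presses on something with over 40 N, if the wrist force passes 120 N, or if a joint passes its speed limit or range.

## Working session

There is one attempt and no reset: what is moved stays moved. The work goes in short steps, Python scripts to look and compute and a shell command to move; the robot and the scene stay as the last step left them, time stands still between calls to the robot, and variables do not carry over. Pictures are saved under pics/ and viewed, at most 14 in all, crops included, and the job is handed in when it is done.

```bash
ls; mkdir -p pics
cat > h.py <<'E'
import numpy as np, cv2
from rig import bot
def grab(n):
    f=bot.grab_frame(n); np.savez(f'/tmp/{n}.npz',**f); return f
def ray(f,u,v):
    xd=(u-f['cx'])/f['fx']; yd=(v-f['cy'])/f['fy']; x,y=xd,yd
    for _ in range(20):
        s=1+f['k1']*(x*x+y*y); x,y=xd/s,yd/s
    R=np.array(f['rotation'])
    return np.array(f['eye']), R@np.array([x,y,1.0])
def onplane(f,u,v,z):
    e,d=ray(f,u,v); return e+d*(z-e[2])/d[2]
def atdepth(f,u,v):
    e,d=ray(f,u,v); return e+d*float(f['z_map'][int(v),int(u)])
E
python3 - <<'E'
from h import *
print(bot.get_obs())
for n in('top','scene'):
    f=grab(n); cv2.imwrite(f'pics/{n}0.png',f['color'][:,:,::-1]); print(n,f['eye'],f['rotation'],f['fx'],f['k1'])
E
```

```text
pics
{'time_s': 0.0, 'q': array([-1.22504538e+00,  2.41440605e-01,  3.72299687e-03,  1.33517503e+00,
        2.62035768e-06,  1.57074625e+00]), 'qvel': array([ 4.98955191e-04, -1.00202160e-03,  2.76374993e-05, -8.03253885e-04,
       -4.59184689e-04,  1.13579236e-03]), 'joint_torque': array([ 2.66992674e-04, -3.72321868e+01,  2.52406025e+01,  1.72027003e-02,
        3.88528599e-05,  4.05279522e-06]), 'tool_pos': array([ 0.16922468, -0.46977803,  0.20709872]), 'tcp_rot': array([-3.09271643e+00, -5.40125284e-01,  5.61921805e-04]), 'wrist_force': array([ 0.66859894,  0.02251523, -0.60091152]), 'wrist_torque': array([0.0294141 , 0.01043171, 0.01725578]), 'grasp_force': 0.0, 'finger_gap': 0.08569631490163158}
top [0.47824055 0.01340697 1.41747882] [-2.22041855  2.16746197 -0.08860261] 575.9040811479953 -0.062186240472901416
scene [ 1.19049946 -0.47157829  1.30098977] [-2.35655165 -1.16709776  0.30717273] 612.5242032131258 -0.15341026155800705
```

```bash
sed -i "s/R=np.array(f\['rotation'\])/R=cv2.Rodrigues(np.array(f['rotation'],float))[0]/" h.py
```

```text
(no output)
```

View pics/top0.png

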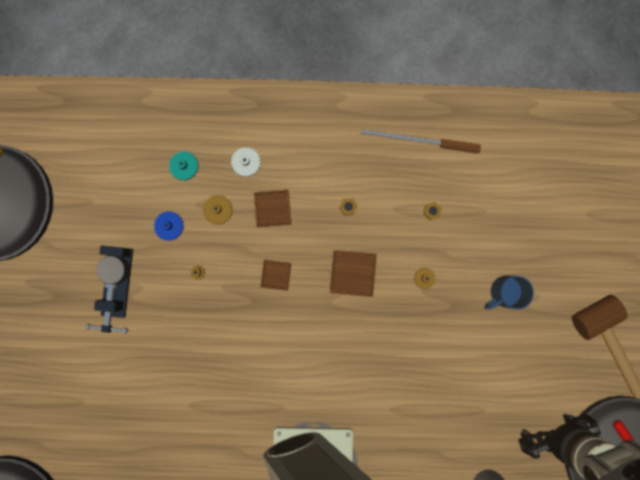

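View pics/scene0.png

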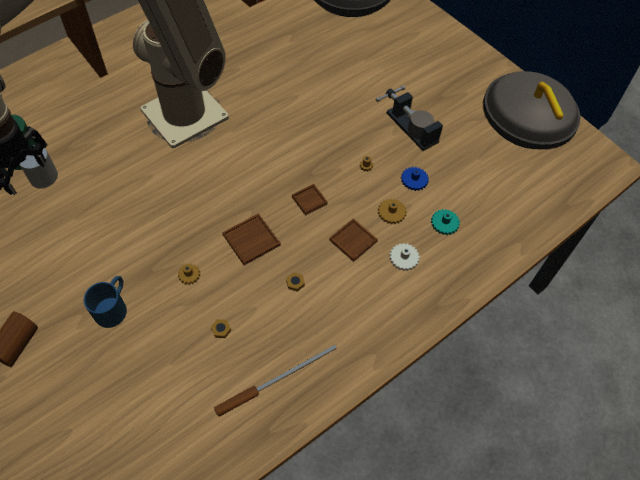

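The top view shows the brass wheels: small at about (197,272), large at (218,209) and medium at (425,278). The trays are small (276,275), medium (272,208) and large (354,273), and the nuts are at (348,207) and (433,211). The mug is at (512,292) and the clamp at (112,285). The scene view agrees with this.

```bash
cat > m.py <<'E'
from h import *
S={'ws':(197,272,16),'wm':(425,278,20),'wl':(218,209,21),'ts':(276,275,24),'tm':(272,208,26),'tl':(354,273,32),'n1':(348,207,17),'n2':(433,211,17),'clamp':(112,285,45),'mug':(510,292,30)}
if __name__=='__main__':
    f=grab('top'); c=f['color']; hsv=cv2.cvtColor(c,cv2.COLOR_RGB2HSV)
    for k,(u,v,r) in S.items():
        p=hsv[v-r:v+r+1,u-r:u+r+1].astype(int)
        H,Sa,V=p[...,0],p[...,1],p[...,2]
        if k[0] in'wn' : m=(Sa>150)&(H<30); z=.010 if k[0]=='w' else .014
        elif k[0]=='t': m=(V<110)&(Sa>90); z=.013
        elif k=='mug': m=(H>90)&(H<130)&(Sa>90); z=.08
        else: m=(V<70); z=.05
        cs,_=cv2.findContours(m.astype(np.uint8),cv2.RETR_EXTERNAL,cv2.CHAIN_APPROX_NONE)
        q=max(cs,key=cv2.contourArea)[:,0].astype(float)+[u-r,v-r]
        P=np.array([onplane(f,a,b,z)[:2] for a,b in q],np.float32)
        (cx,cy),(w,h),a=cv2.minAreaRect(P)
        print(k,len(q),'rect c',np.round([cx,cy],4),'wh mm',np.round([w*1000,h*1000],1),'ang',round(a,1),'circ',np.round(cv2.minEnclosingCircle(P)[0],4), 'depth z',np.round(atdepth(f,u,v)[2],4), 'median hsv',np.median(p.reshape(-1,3),0))
E
python3 m.py
```

```text
ws 35 rect c [0.464 0.293] wh mm [29.3 29.3] ang 2.0 circ [0.4645 0.2927] depth z 0.032 median hsv [ 18. 111. 156.]
wm 54 rect c [ 0.4614 -0.2631] wh mm [46.5 46.9] ang 0.8 circ [ 0.4623 -0.2628] depth z 0.0348 median hsv [ 18. 112. 151.]
wl 79 rect c [0.6183 0.2483] wh mm [66.7 66.4] ang 2.0 circ [0.6186 0.2486] depth z 0.034 median hsv [ 18. 112. 151.]
ts 102 rect c [0.4622 0.1011] wh mm [65.1 64.7] ang 84.3 circ [0.4619 0.1012] depth z 0.0053 median hsv [ 17. 113. 144.]
tm 129 rect c [0.6245 0.1135] wh mm [85.1 81.4] ang 6.2 circ [0.625  0.1133] depth z 0.0047 median hsv [ 17. 115. 142.]
tl 159 rect c [ 0.4713 -0.0864] wh mm [103.9 101.7] ang 85.9 circ [ 0.471  -0.0875] depth z 0.0062 median hsv [ 17. 115. 141.]
n1 46 rect c [ 0.6332 -0.0717] wh mm [37.  39.3] ang 1.5 circ [ 0.6337 -0.0716] depth z 0.0187 median hsv [ 18. 112. 149.]
n2 44 rect c [ 0.6287 -0.2789] wh mm [37.1 39.9] ang 1.5 circ [ 0.6286 -0.2789] depth z 0.0165 median hsv [ 18. 112. 153.]
clamp 243 rect c [0.4368 0.4854] wh mm [ 77.5 163. ] ang 86.1 circ [0.4382 0.4848] depth z 0.0611 median hsv [ 18. 110. 145.]
mug 98 rect c [ 0.4268 -0.4464] wh mm [53.4 91.1] ang 57.1 circ [ 0.4357 -0.4326] depth z 0.0089 median hsv [ 18. 111. 140.]
```

```bash
cat > go.py <<'E'
import sys; from h import *
o=bot.get_obs(); R=cv2.Rodrigues(o['tcp_rot'])[0]; t=np.array([float(a) for a in sys.argv[1:4]])
yaw=np.degrees(np.arctan2(R[1,0],R[0,0])); tw=-(90-yaw)
print('pos',o['tool_pos'].round(4),'yaw',yaw.round(2),'tilt',np.degrees(np.arccos(-R[2,2])).round(2),'q',o['q'].round(2),'F',o['wrist_force'].round(1),'gap',round(o['finger_gap'],4),'grip',round(o['grasp_force'],1),'t',o['time_s'])
print('shift',(R.T@(t-o['tool_pos'])/.2).round(3),'twist',round(tw/360,4))
E
python3 go.py .4618 -.263 .12; python3 -m handwheel '[[1,[0.25,-0.07,0],-0.02],[1,[0.5,-0.14,0],-0.04],[1,[0.75,-0.2,0],-0.07],[1,[1,-0.27,0],-0.09],[1,[1,-0.27,0],-0.195],[1,[1,-0.27,0],-0.195],[1,[1,-0.27,0],-0.195],[1,[1,-0.27,0],-0.195]]'; python3 go.py .4618 -.263 .12
```

```text
pos [ 0.1693 -0.4699  0.2073] yaw 19.81 tilt 0.1 q [-1.22  0.24  0.    1.34 -0.    1.57] F [-0.6  0.3  0.1] gap 0.0856 grip 0.0 t 0.15
shift [ 1.727 -0.477  0.437] twist -0.195
time_s: 0.95
tool_pos: [0.3395, -0.3513, 0.2076]
tcp_rot: [-2.293, -2.146, 0.0]
wrist_force: [-0.4, -0.5, 0.7]
finger_gap: 0.0853
grasp_force: 0.0
pos [ 0.3395 -0.3513  0.2076] yaw 86.19 tilt 0.05 q [-0.8   0.22 -0.02  1.33 -0.    0.83] F [-0.4 -0.5  0.7] gap 0.0853 grip 0.0 t 0.95
shift [0.481 0.581 0.438] twist -0.0106
```

```bash
python3 -m handwheel '[[0.75,[0.2,0.25,0.1],-0.0106],[0.75,[0.35,0.4,0.2],-0.0106],[0.75,[0.481,0.581,0.35],-0.0106],[0.75,[0.481,0.581,0.438],-0.0106],[0.75,[0.481,0.581,0.438],-0.0106],[0.75,[0.481,0.581,0.438],-0.0106],[0.75,[0.481,0.581,0.438],-0.0106]]'; python3 go.py .4618 -.263 .014
python3 - <<'E'
from h import *
f=grab('wrist'); cv2.imwrite('pics/w1.png',f['color'][:,:,::-1])
E
```

```text
time_s: 1.65
tool_pos: [0.4623, -0.2654, 0.1216]
tcp_rot: [2.229, 2.211, 0.0]
wrist_force: [-0.0, -0.7, 0.2]
finger_gap: 0.0638
grasp_force: 0.0
pos [ 0.4623 -0.2654  0.1216] yaw 89.53 tilt 0.09 q [-0.52  0.36 -0.07  1.15 -0.    1.06] F [-0.  -0.7  0.2] gap 0.0638 grip 0.0 t 1.65
shift [ 0.013 -0.003  0.538] twist -0.0013
```

View pics/w1.png

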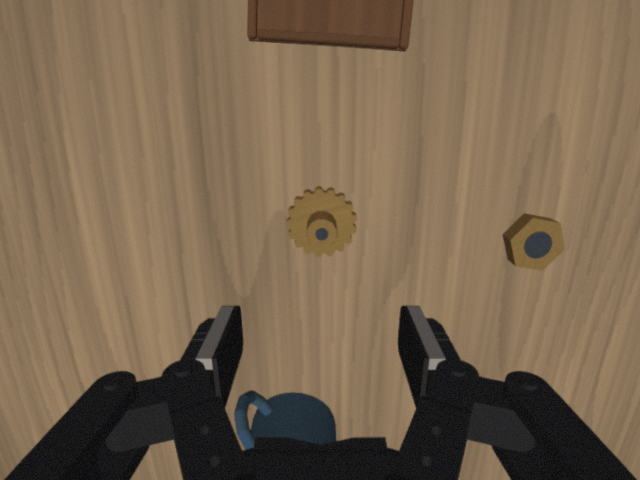

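The wrist view shows the medium wheel centred between the fingers, with its boss top at about (321,233). I'll check that point by casting a ray onto z=0.034.

```bash
python3 - <<'E'
from h import *
f=dict(np.load('/tmp/wrist.npz')); print(onplane(f,321.5,233,.034), atdepth(f,321,222), onplane(f,321.5,221,.01))
E
python3 -m handwheel '[[0.75,[0.005,-0.003,0.15],0],[0.75,[0.005,-0.003,0.3],0],[0.75,[0.005,-0.003,0.42],0],[0.75,[0.005,-0.003,0.5],0],[0.75,[0.005,-0.003,0.535],0],[0.75,[0.005,-0.003,0.535],0],[0.75,[0.005,-0.003,0.535],0]]'; python3 go.py .4618 -.263 .014
```

```text
[ 0.46272611 -0.26589704  0.034     ] [ 0.46244088 -0.25779333  0.03449816] [ 0.46284234 -0.26436485  0.01      ]
time_s: 2.4
tool_pos: [0.4624, -0.2644, 0.0148]
tcp_rot: [2.229, 2.211, 0.001]
wrist_force: [0.2, -0.6, -0.4]
finger_gap: 0.0645
grasp_force: 0.0
pos [ 0.4624 -0.2644  0.0148] yaw 89.54 tilt 0.14 q [-0.52  0.47 -0.21  0.89 -0.    1.06] F [ 0.2 -0.6 -0.4] gap 0.0645 grip 0.0 t 2.4
shift [ 0.007 -0.003  0.004] twist -0.0013
```

Both estimates agree at about (0.4625, -0.2645), so I'll close the gripper.

```bash
python3 -m handwheel '[[0,[0,0,0],0],[0,[0,0,0],0],[0,[0,0,0],0],[0,[0,0,0],0],[0,[0,0,0],0],[0,[0,0,0],0],[0,[0,0,0],0],[0,[0,0,0],0]]';  python3 -m handwheel '[[0,[0,0,-0.05],0],[0,[0,0,-0.12],0],[0,[0,0,-0.2],0],[0,[0,0,-0.3],0],[0,[0,0,-0.3],0],[0,[0,0,-0.3],0]]'; python3 go.py .6247 .1135 .075
python3 - <<'E'
from h import *
f=grab('wrist'); cv2.imwrite('pics/w2.png',f['color'][:,:,::-1])
E
```

```text
time_s: 3.2
tool_pos: [0.4617, -0.2634, 0.0134]
tcp_rot: [-2.229, -2.214, -0.0]
wrist_force: [0.2, -0.2, -0.6]
finger_gap: 0.0
grasp_force: 0.0
time_s: 3.8
tool_pos: [0.4622, -0.2637, 0.0741]
tcp_rot: [2.228, 2.212, 0.001]
wrist_force: [-0.2, -0.3, -0.3]
finger_gap: -0.0
grasp_force: 0.0
pos [ 0.4622 -0.2637  0.0741] yaw 89.59 tilt 0.1 q [-0.52  0.4  -0.14  1.03  0.    1.06] F [-0.2 -0.3 -0.3] gap -0.0 grip 0.0 t 3.8
shift [ 1.892  0.799 -0.005] twist -0.0011
```

View pics/w2.png

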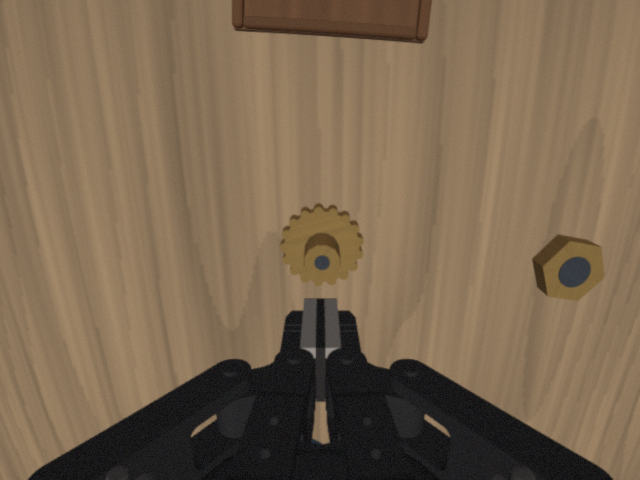

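The gripper shut on nothing (gap 0). The wheel is still standing, with its boss top at about (322,262) and the fingertips at (320,300). I need to find out where the offset comes from.

Run:
```python
from h import *
o=bot.get_obs()
f=dict(np.load('/tmp/wrist.npz')); print('eye',f['eye'],f['rotation'],'tool',o['tool_pos'])
print('boss',onplane(f,322,262,.034),'disc',onplane(f,321.5,245,.01), 'boss by depth',atdepth(f,322,255))
print('finger tip px by depth',[ (u,atdepth(f,u,301).round(4), round(float(f['z_map'][301,u]),4)) for u in (309,331)])
# where TCP projects
R=cv2.Rodrigues(f['rotation'])[0]; c=R.T@(o['tool_pos']-f['eye']); s=c[:2]/c[2]; s=s*(1+f['k1']*(s@s)); print('tcp px',f['fx']*s[0]+f['cx'],f['fy']*s[1]+f['cy'])
a,b=grab('top'),grab('scene')
cv2.imwrite('pics/t2.png',np.hstack([cv2.resize(a['color'][200:350,340:490],(400,400)),cv2.resize(b['color'][200:330,120:250],(400,400))])[:,:,::-1])
```

```text
eye [ 0.46199942 -0.18017317  0.24011089] [ 2.80678889e+00 -1.06744842e-02 -1.20375478e-04] tool [ 0.4615004  -0.26329592  0.07330847]
boss [ 0.46271882 -0.26610923  0.034     ] disc [ 0.46255191 -0.26442495  0.01      ] boss by depth [ 0.46273899 -0.26123512  0.03532094]
finger tip px by depth [(309, array([ 0.4572, -0.2539,  0.1036]), 0.1532), (331, array([ 0.4659, -0.2536,  0.1041]), 0.1526)]
tcp px 319.90903428605804 288.1483196245263
```

View pics/t2.png

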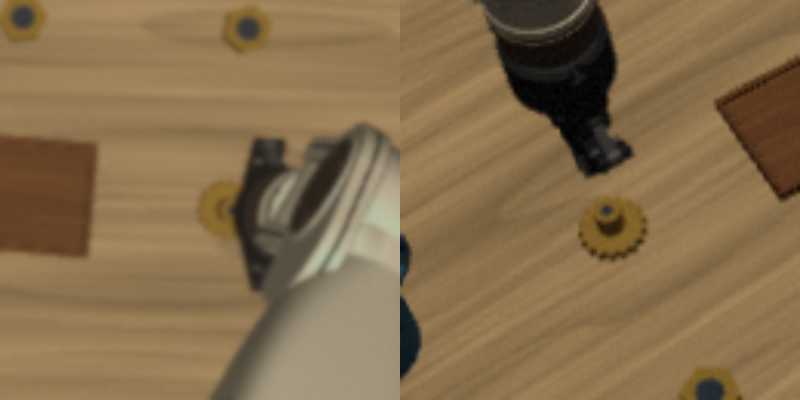

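The wheel hasn't moved. The fingertips measure about z=0.10 while the reported TCP is at 0.073, so the fingers closed above the boss. I'll measure this offset more precisely.

Run:
```python
from h import *
f=dict(np.load('/tmp/wrist.npz'))
for u in (310,330):
    for v in range(294,330,4): print(u,v,atdepth(f,u,v).round(4))
s=dict(np.load('/tmp/scene.npz'))
for u,v in [(182,256),(190,253),(195,249),(185,252)]: print('scene',u,v,atdepth(s,u,v).round(4))
e,d=ray(s,182,257); t=(-.263-e[1])/d[1]; print('scene ray at y=-.263',e+d*t)
t=(-.252-e[1])/d[1]; print('scene ray at y=-.252',e+d*t); t=(-.274-e[1])/d[1]; print('scene ray at y=-.274',e+d*t)
```

```text
310 294 [ 0.4544 -0.304   0.0005]
310 298 [ 0.4576 -0.2538  0.1012]
310 302 [ 0.4576 -0.2535  0.105 ]
310 306 [ 0.4577 -0.2541  0.1073]
310 310 [ 0.4578 -0.2538  0.1109]
310 314 [ 0.4578 -0.2538  0.1138]
310 318 [ 0.4579 -0.2537  0.1168]
310 322 [ 0.458  -0.2531  0.1206]
310 326 [ 0.4581 -0.2535  0.1226]
330 294 [ 0.4682 -0.3042  0.0005]
330 298 [ 0.4656 -0.2537  0.1015]
330 302 [ 0.4655 -0.2533  0.1056]
330 306 [ 0.4655 -0.2537  0.1081]
330 310 [ 0.4654 -0.2539  0.1108]
330 314 [ 0.4653 -0.2536  0.1142]
330 318 [ 0.4652 -0.2536  0.1171]
330 322 [ 0.4652 -0.2539  0.1194]
330 326 [ 0.4651 -0.2538  0.1222]
scene 182 256 [ 0.4762 -0.2705  0.1133]
scene 190 253 [ 0.5221 -0.2647  0.1829]
scene 195 249 [ 0.411 -0.215  0.001]
scene 185 252 [ 0.5181 -0.2734  0.1905]
scene ray at y=-.263 [ 0.44684251 -0.263       0.06056001]
scene ray at y=-.252 [ 0.40762354 -0.252      -0.00485776]
scene ray at y=-.274 [ 0.48606149 -0.274       0.12597778]
```

Ray geometry (tip edge at row 297) and depth both put the real fingertips about 27 mm above the reported TCP. That explains the miss, so I'll apply a z offset of −27 mm.

```bash
python3 -m handwheel '[[0.75,[-0.006,0.003,0],0],[0.75,[-0.006,0.003,0],0],[0.75,[-0.006,0.003,0],0],[0.75,[-0.006,0.003,0.15],0],[0.75,[-0.006,0.003,0.27],0],[0.75,[-0.006,0.003,0.36],0],[0.75,[-0.006,0.003,0.41],0],[0.75,[-0.006,0.003,0.42],0]]';  python3 -m handwheel '[[0,[0,0,0],0],[0,[0,0,0],0],[0,[0,0,0],0],[0,[0,0,0],0],[0,[0,0,0],0],[0,[0,0,0],0],[0,[0,0,0],0]]'; python3 go.py .4625 -.2645 -.011
```

```text
time_s: 4.75
tool_pos: [0.4613, -0.2641, -0.0119]
tcp_rot: [-2.227, -2.212, 0.001]
wrist_force: [-0.3, 0.3, 0.5]
finger_gap: 0.0641
grasp_force: 0.0
time_s: 5.45
tool_pos: [0.4634, -0.2651, -0.0093]
tcp_rot: [2.227, 2.212, 0.001]
wrist_force: [0.6, 0.5, 5.2]
finger_gap: 0.0197
grasp_force: 58.7
pos [ 0.4634 -0.2651 -0.0093] yaw 89.6 tilt 0.15 q [-0.52  0.5  -0.23  0.84  0.    1.06] F [0.6 0.5 5.2] gap 0.0197 grip 58.7 t 5.45
shift [ 0.003 -0.004  0.009] twist -0.0011
```

Gripped (gap 19.7 mm, 59 N). Now I'll lift it and carry it towards the medium tray.

```bash
python3 -m handwheel '[[0,[0,0,-0.05],0],[0,[0,0,-0.15],0],[0,[0,0,-0.3],0],[0,[0,0,-0.5],0],[0,[0.15,0.06,-0.5],0],[0,[0.35,0.14,-0.5],0],[0,[0.5,0.2,-0.5],0],[0,[0.6,0.25,-0.5],0]]';  python3 go.py .6247 .1135 .09
```

```text
time_s: 6.25
tool_pos: [0.5128, -0.1427, 0.0894]
tcp_rot: [-2.226, -2.214, 0.001]
wrist_force: [0.1, 0.0, -2.8]
finger_gap: 0.0198
grasp_force: 59.1
pos [ 0.5128 -0.1427  0.0894] yaw 89.69 tilt 0.1 q [-0.27  0.39 -0.11  1.07  0.    1.3 ] F [ 0.1  0.  -2.8] gap 0.0198 grip 59.1 t 6.25
shift [ 1.284  0.553 -0.003] twist -0.0009
```

```bash
python3 -m handwheel '[[0,[0.2,0.1,0],0],[0,[0.4,0.2,0],0],[0,[0.6,0.3,0],0],[0,[0.8,0.4,0],0],[0,[0.95,0.5,0],0],[0,[1,0.54,0],0],[0,[1,0.54,0],0]]'; python3 -m handwheel '[[0,[0.12,0,0],0],[0,[0.24,0,0],0],[0,[0.28,0,0],0],[0,[0.28,0,0],0],[0,[0.28,0,0],0]]'; python3 go.py .6247 .1135 -.002
python3 - <<'E'
from h import *
f=grab('wrist'); cv2.imwrite('pics/w3.png',f['color'][:,:,::-1])
E
```

```text
time_s: 6.95
tool_pos: [0.6228, 0.0561, 0.0887]
tcp_rot: [-2.226, -2.216, 0.001]
wrist_force: [-0.1, -0.8, -3.2]
finger_gap: 0.0197
grasp_force: 59.2
time_s: 7.45
tool_pos: [0.6224, 0.1087, 0.0893]
tcp_rot: [2.23, 2.212, -0.002]
wrist_force: [0.2, -0.4, -2.5]
finger_gap: 0.0198
grasp_force: 59.2
pos [0.6224 0.1087 0.0893] yaw 89.53 tilt 0.08 q [ 0.17  0.57  0.19  1.19 -0.    1.75] F [ 0.2 -0.4 -2.5] gap 0.0198 grip 59.2 t 7.45
shift [0.024 0.012 0.456] twist -0.0013
```

View pics/w3.png

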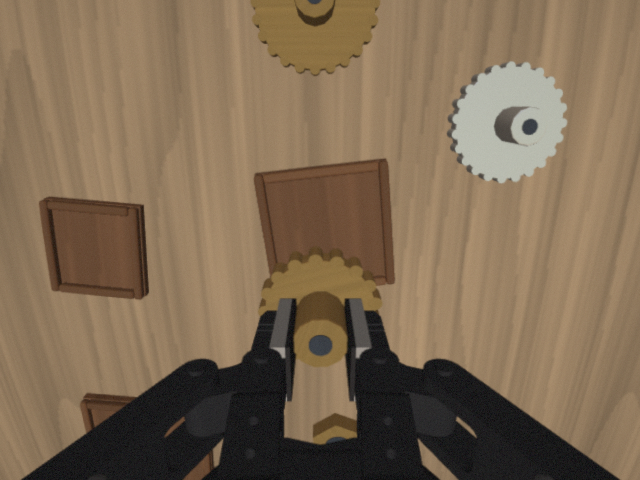

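The medium wheel is held level, with its boss top at about (321,345), and the medium tray lies ahead and below at about (325,220). Next I'll lower it slowly.

```bash
python3 -m handwheel '[[0,[0.024,0.012,0.12],0],[0,[0.024,0.012,0.24],0],[0,[0.024,0.012,0.34],0],[0,[0.024,0.012,0.4],0],[0,[0.024,0.012,0.43],0],[0,[0.024,0.012,0.445],0],[0,[0.024,0.012,0.45],0],[0,[0.024,0.012,0.45],0]]'; python3 go.py .6247 .1135 -.0035
```

```text
time_s: 8.3
tool_pos: [0.6262, 0.1151, 0.0004]
tcp_rot: [2.229, 2.213, 0.002]
wrist_force: [-0.1, -0.5, -2.7]
finger_gap: 0.02
grasp_force: 59.2
pos [6.262e-01 1.151e-01 4.000e-04] yaw 89.59 tilt 0.1 q [ 0.18  0.66  0.09  1.   -0.    1.76] F [-0.1 -0.5 -2.7] gap 0.02 grip 59.2 t 8.3
shift [-0.008 -0.007  0.019] twist -0.0011
```

```bash
python3 -m handwheel '[[0,[-0.008,-0.007,0.01],0],[0,[-0.008,-0.007,0.018],0],[0,[-0.008,-0.007,0.018],0]]'
```

```text
time_s: 8.6
tool_pos: [0.6243, 0.1133, -0.0032]
tcp_rot: [2.229, 2.213, 0.001]
wrist_force: [-1.6, -0.8, 2.4]
finger_gap: 0.0198
grasp_force: 59.6
```

It has touched the tray floor, so I'll release, lift and head for the small wheel at (0.464, 0.293).

```bash
python3 -m handwheel '[[0.6,[0,0,0],0],[0.6,[0,0,0],0],[0.6,[0,0,0],0],[0.6,[0,0,0],0],[0.6,[0,0,-0.1],0],[0.6,[0,0,-0.25],0],[0.6,[0,0,-0.45],0],[0.6,[0,0,-0.45],0]]'; python3 go.py .464 .293 .09
```

```text
time_s: 9.4
tool_pos: [0.6285, 0.1143, 0.0925]
tcp_rot: [2.224, 2.209, 0.016]
wrist_force: [0.8, 0.1, 0.6]
finger_gap: 0.0514
grasp_force: 0.0
pos [0.6285 0.1143 0.0925] yaw 89.6 tilt 0.69 q [0.18 0.57 0.2  1.19 0.   1.76] F [0.8 0.1 0.6] gap 0.0514 grip 0.0 t 9.4
shift [ 0.888 -0.829  0.005] twist -0.0011
```

```bash
python3 -m handwheel '[[0.6,[0.16,-0.15,0],0],[0.6,[0.32,-0.3,0],0],[0.6,[0.48,-0.45,0],0],[0.6,[0.64,-0.6,0],0],[0.6,[0.8,-0.75,0],0],[0.6,[0.888,-0.829,0],0],[0.6,[0.888,-0.829,0],0],[0.6,[0.888,-0.829,0],0]]'; python3 go.py .464 .293 -.007
python3 - <<'E'
from h import *
f=grab('wrist'); cv2.imwrite('pics/w4.png',f['color'][:,:,::-1])
E
```

```text
time_s: 10.2
tool_pos: [0.4593, 0.2925, 0.0857]
tcp_rot: [2.227, 2.215, 0.0]
wrist_force: [0.8, -0.4, 0.4]
finger_gap: 0.0512
grasp_force: 0.0
pos [0.4593 0.2925 0.0857] yaw 89.68 tilt 0.03 q [ 0.57  0.41 -0.09  1.07 -0.    2.14] F [ 0.8 -0.4  0.4] gap 0.0512 grip 0.0 t 10.2
shift [0.003 0.023 0.463] twist -0.0009
```

View pics/w4.png

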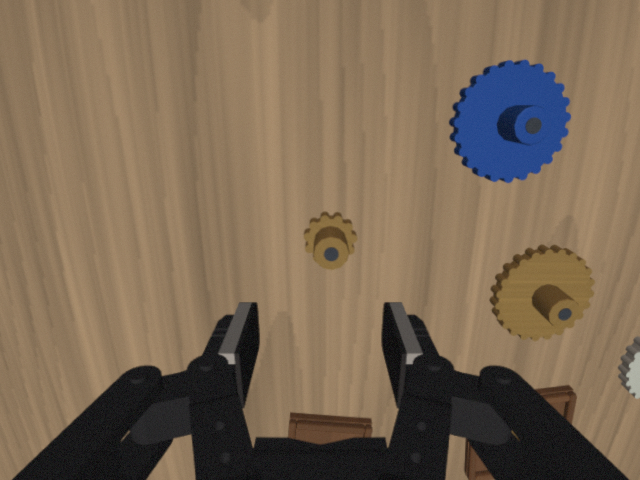

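The small wheel's boss top is at about (331,253), and the large wheel's is at (565,313).

```bash
python3 - <<'E'
from h import *
f=dict(np.load('/tmp/wrist.npz')); print('small',onplane(f,331,253.5,.034), onplane(f,330,240,.01),'large', onplane(f,565,313,.034))
E
python3 -m handwheel '[[0.6,[0.003,0.023,0.12],0],[0.6,[0.003,0.023,0.24],0],[0.6,[0.003,0.023,0.34],0],[0.6,[0.003,0.023,0.42],0],[0.6,[0.003,0.023,0.46],0],[0.6,[0.003,0.023,0.46],0],[0.6,[0.003,0.023,0.46],0]]'; python3 go.py .4645 .2925 -.007
```

```text
small [0.46526843 0.29082587 0.034     ] [0.46524504 0.29107227 0.01      ] large [0.62057981 0.24730473 0.034     ]
time_s: 10.95
tool_pos: [0.4649, 0.2925, -0.0058]
tcp_rot: [2.23, 2.212, 0.001]
wrist_force: [0.3, 0.8, -0.2]
finger_gap: 0.0511
grasp_force: 0.0
pos [ 0.4649  0.2925 -0.0058] yaw 89.53 tilt 0.04 q [ 0.56  0.52 -0.18  0.87 -0.    2.14] F [ 0.3  0.8 -0.2] gap 0.0511 grip 0.0 t 10.95
shift [-0.    -0.002  0.006] twist -0.0013
```

```bash
python3 -m handwheel '[[0,[-0.004,0,0.002],0],[0,[-0.004,0,0.002],0],[0,[-0.004,0,0.002],0],[0,[-0.004,0,0.002],0],[0,[-0.004,0,0.002],0],[0,[-0.004,0,0.002],0],[0,[-0.004,0,0.002],0]]'; python3 -m handwheel '[[0,[0,0,-0.05],0],[0,[0,0,-0.15],0],[0,[0,0,-0.3],0],[0,[0,0,-0.45],0],[0,[0,0,-0.45],0]]'; python3 go.py .4621 .1011 .086
```

```text
time_s: 11.65
tool_pos: [0.4649, 0.2924, -0.0053]
tcp_rot: [2.229, 2.213, 0.003]
wrist_force: [-0.5, -1.3, 6.1]
finger_gap: 0.0195
grasp_force: 58.6
time_s: 12.15
tool_pos: [0.4667, 0.2939, 0.0881]
tcp_rot: [2.228, 2.213, 0.013]
wrist_force: [1.0, 0.0, -2.3]
finger_gap: 0.0199
grasp_force: 58.8
pos [0.4667 0.2939 0.0881] yaw 89.61 tilt 0.49 q [ 0.56  0.41 -0.07  1.08  0.    2.14] F [ 1.   0.  -2.3] gap 0.0199 grip 58.8 t 12.15
shift [-0.964 -0.017  0.006] twist -0.0011
```

```bash
python3 -m handwheel '[[0,[-0.15,-0.01,0],0],[0,[-0.35,-0.017,0],0],[0,[-0.55,-0.017,0],0],[0,[-0.75,-0.017,0],0],[0,[-0.9,-0.017,0],0],[0,[-0.964,-0.017,0],0],[0,[-0.964,-0.017,0],0],[0,[-0.964,-0.017,0],0]]'; python3 go.py .4621 .1011 .002
python3 - <<'E'
from h import *
f=grab('wrist'); cv2.imwrite('pics/w5.png',f['color'][:,:,::-1])
E
```

```text
time_s: 12.95
tool_pos: [0.4592, 0.0998, 0.0832]
tcp_rot: [-2.229, -2.213, -0.0]
wrist_force: [-0.7, 0.8, -2.2]
finger_gap: 0.0193
grasp_force: 58.9
pos [0.4592 0.0998 0.0832] yaw 89.6 tilt 0.05 q [ 0.21  0.28 -0.29  1.    0.    1.79] F [-0.7  0.8 -2.2] gap 0.0193 grip 58.9 t 12.95
shift [0.006 0.014 0.406] twist -0.0011
```

View pics/w5.png

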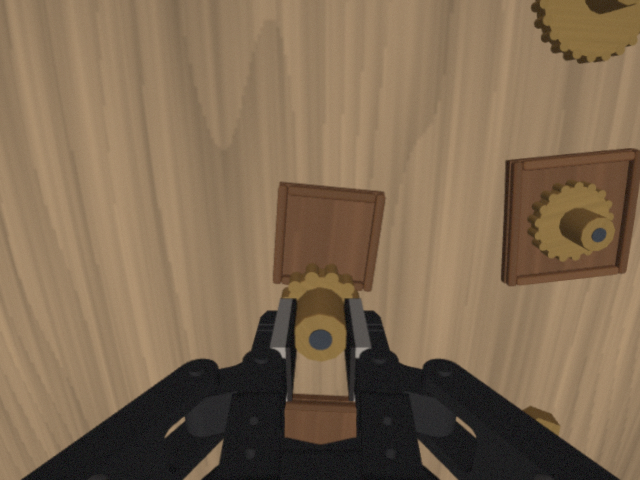

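The medium wheel sits centred in its tray at about (572,222). The small wheel is held level, boss top at (320,340), with its tray at (329,235).

```bash
python3 -m handwheel '[[0,[0.006,0.014,0.1],0],[0,[0.006,0.014,0.2],0],[0,[0.006,0.014,0.3],0],[0,[0.006,0.014,0.36],0],[0,[0.006,0.014,0.385],0],[0,[0.006,0.014,0.395],0],[0,[0.006,0.014,0.395],0],[0,[0.006,0.014,0.395],0]]'; python3 go.py .4621 .1011 .0005
```

```text
time_s: 13.8
tool_pos: [0.4628, 0.1008, 0.0051]
tcp_rot: [2.228, 2.214, 0.002]
wrist_force: [-0.3, 0.6, -2.0]
finger_gap: 0.0198
grasp_force: 58.9
pos [0.4628 0.1008 0.0051] yaw 89.62 tilt 0.08 q [ 0.21  0.38 -0.38  0.81  0.    1.79] F [-0.3  0.6 -2. ] gap 0.0198 grip 58.9 t 13.8
shift [ 0.001 -0.004  0.023] twist -0.0011
```

```bash
python3 -m handwheel '[[0,[0,-0.003,0.01],0],[0,[0,-0.003,0.018],0],[0,[0,-0.003,0.022],0],[0,[0,-0.003,0.022],0]]'; python3 go.py .4621 .1011 .0005
```

```text
time_s: 14.2
tool_pos: [0.4617, 0.1004, 0.0007]
tcp_rot: [2.229, 2.213, 0.001]
wrist_force: [-1.8, -0.2, 4.1]
finger_gap: 0.0196
grasp_force: 59.4
pos [0.4617 0.1004 0.0007] yaw 89.58 tilt 0.04 q [ 0.21  0.39 -0.39  0.79  0.    1.79] F [-1.8 -0.2  4.1] gap 0.0196 grip 59.4 t 14.2
shift [0.004 0.002 0.001] twist -0.0012
```

```bash
python3 -m handwheel '[[0.6,[0,0,0],0],[0.6,[0,0,0],0],[0.6,[0,0,0],0],[0.6,[0,0,0],0],[0.6,[0,0,-0.1],0],[0.6,[0,0,-0.25],0],[0.6,[0,0,-0.45],0],[0.6,[0,0,-0.45],0]]'; python3 go.py .619 .2482 .09
```

```text
time_s: 15.0
tool_pos: [0.4657, 0.1013, 0.095]
tcp_rot: [2.225, 2.21, 0.014]
wrist_force: [1.0, 0.4, -0.3]
finger_gap: 0.0514
grasp_force: 0.0
pos [0.4657 0.1013 0.095 ] yaw 89.6 tilt 0.59 q [ 0.21  0.27 -0.27  1.02  0.    1.79] F [ 1.   0.4 -0.3] gap 0.0514 grip 0.0 t 15.0
shift [0.74  0.761 0.034] twist -0.0011
```

```bash
python3 -m handwheel '[[0.6,[0.15,0.15,0],0],[0.6,[0.3,0.3,0],0],[0.6,[0.45,0.45,0],0],[0.6,[0.6,0.6,0],0],[0.6,[0.74,0.761,0.01],0],[0.6,[0.74,0.761,0.02],0],[0.6,[0.74,0.761,0.02],0],[0.6,[0.74,0.761,0.02],0]]'; python3 go.py .619 .2482 -.004
python3 - <<'E'
from h import *
f=grab('wrist'); cv2.imwrite('pics/w6.png',f['color'][:,:,::-1])
E
```

```text
time_s: 15.8
tool_pos: [0.6134, 0.2464, 0.0851]
tcp_rot: [-2.229, -2.213, 0.004]
wrist_force: [-0.0, -0.2, 0.9]
finger_gap: 0.0514
grasp_force: 0.0
pos [0.6134 0.2464 0.0851] yaw 89.58 tilt 0.14 q [ 0.38  0.63  0.29  1.23 -0.    1.96] F [-0.  -0.2  0.9] gap 0.0514 grip 0.0 t 15.8
shift [0.01  0.029 0.445] twist -0.0012
```

View pics/w6.png

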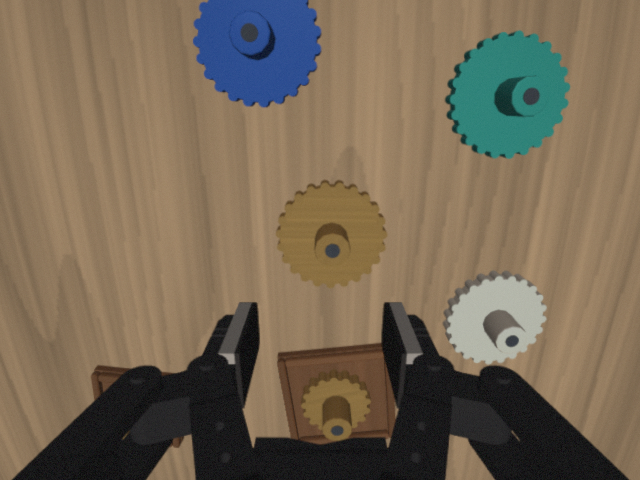

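The large brass wheel's boss top is at about (332,250), between the fingers. The medium wheel is lying in its tray at (337,400).

```bash
python3 - <<'E'
from h import *
f=dict(np.load('/tmp/wrist.npz')); print('large',onplane(f,332,250,.034), onplane(f,331.5,233.5,.01))
E
python3 -m handwheel '[[0.6,[0.01,0.029,0.12],0],[0.6,[0.01,0.029,0.24],0],[0.6,[0.01,0.029,0.34],0],[0.6,[0.01,0.029,0.4],0],[0.6,[0.01,0.029,0.435],0],[0.6,[0.01,0.029,0.435],0],[0.6,[0.01,0.029,0.435],0]]'; python3 go.py .619 .2475 -.005
```

```text
large [0.61988592 0.24718455 0.034     ] [0.62018779 0.2496664  0.01      ]
time_s: 16.55
tool_pos: [0.6212, 0.2494, 0.0002]
tcp_rot: [2.229, 2.213, 0.003]
wrist_force: [-0.5, 0.4, 0.6]
finger_gap: 0.0515
grasp_force: 0.0
pos [6.212e-01 2.494e-01 2.000e-04] yaw 89.58 tilt 0.1 q [ 0.38  0.72  0.2   1.06 -0.    1.96] F [-0.5  0.4  0.6] gap 0.0515 grip 0.0 t 16.55
shift [-0.009 -0.011  0.026] twist -0.0012
```

```bash
python3 -m handwheel '[[0.6,[-0.007,-0.007,0.024],0],[0.6,[-0.007,-0.007,0.024],0],[0,[-0.007,-0.007,0.024],0],[0,[-0.007,-0.007,0.024],0],[0,[-0.007,-0.007,0.024],0],[0,[-0.007,-0.007,0.024],0],[0,[-0.007,-0.007,0.024],0],[0,[-0.007,-0.007,0.024],0]]'; python3 go.py .6 .2 0; python3 -m handwheel '[[0,[0,0,-0.05],0],[0,[0,0,-0.15],0],[0,[0,0,-0.3],0],[0,[0,0,-0.45],0],[0,[0,0,-0.45],0]]'; python3 go.py .4712 -.0868 .086
```

```text
time_s: 17.35
tool_pos: [0.6196, 0.2481, -0.0052]
tcp_rot: [2.229, 2.213, 0.002]
wrist_force: [-0.3, 0.2, 3.9]
finger_gap: 0.0195
grasp_force: 58.6
pos [ 0.6196  0.2481 -0.0052] yaw 89.6 tilt 0.07 q [ 0.38  0.72  0.19  1.04 -0.    1.96] F [-0.3  0.2  3.9] gap 0.0195 grip 58.6 t 17.35
shift [-0.241 -0.096 -0.026] twist -0.0011
time_s: 17.85
tool_pos: [0.6218, 0.249, 0.0888]
tcp_rot: [2.227, 2.211, 0.011]
wrist_force: [1.0, -0.3, -2.6]
finger_gap: 0.0197
grasp_force: 59.0
pos [0.6218 0.249  0.0888] yaw 89.6 tilt 0.45 q [0.38 0.64 0.31 1.23 0.   1.96] F [ 1.  -0.3 -2.6] gap 0.0197 grip 59.0 t 17.85
shift [-1.684 -0.741  0.004] twist -0.0011
```

```bash
python3 -m handwheel '[[0,[-0.15,-0.07,0],0],[0,[-0.35,-0.15,0],0],[0,[-0.55,-0.24,0],0],[0,[-0.75,-0.33,0],0],[0,[-0.9,-0.4,0],0],[0,[-1,-0.44,0],0],[0,[-1,-0.44,0],0]]'; python3 go.py .4712 -.0868 .086
```

```text
time_s: 18.55
tool_pos: [0.5263, 0.0457, 0.0822]
tcp_rot: [-2.232, -2.207, 0.008]
wrist_force: [-0.8, 0.6, -4.1]
finger_gap: 0.0195
grasp_force: 59.2
pos [0.5263 0.0457 0.0822] yaw 89.37 tilt 0.32 q [ 0.09  0.39 -0.13  1.06 -0.    1.67] F [-0.8  0.6 -4.1] gap 0.0195 grip 59.2 t 18.55
shift [-0.665 -0.268 -0.017] twist -0.0017
```

```bash
python3 -m handwheel '[[0,[-0.15,-0.06,-0.01],0],[0,[-0.3,-0.12,-0.01],0],[0,[-0.45,-0.18,-0.01],0],[0,[-0.58,-0.24,-0.01],0],[0,[-0.66,-0.268,-0.01],0],[0,[-0.66,-0.268,-0.01],0],[0,[-0.66,-0.268,-0.01],0]]'; python3 go.py .4712 -.0868 .002
python3 - <<'E'
from h import *
f=grab('wrist'); cv2.imwrite('pics/w7.png',f['color'][:,:,::-1])
E
```

```text
time_s: 19.25
tool_pos: [0.4749, -0.0826, 0.0853]
tcp_rot: [-2.228, -2.212, 0.0]
wrist_force: [0.0, -0.1, -2.4]
finger_gap: 0.0195
grasp_force: 59.3
pos [ 0.4749 -0.0826  0.0853] yaw 89.58 tilt 0.09 q [-0.17  0.3  -0.25  1.02  0.    1.41] F [ 0.  -0.1 -2.4] gap 0.0195 grip 59.3 t 19.25
shift [-0.022 -0.018  0.417] twist -0.0012
```

View pics/w7.png

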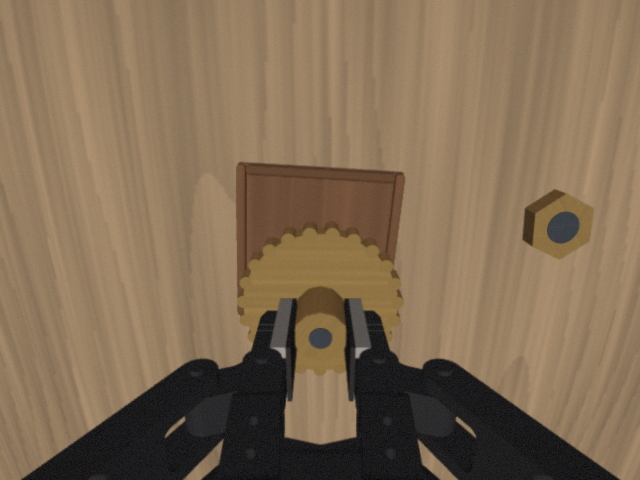

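The large wheel is held level over the large tray (tray edge at about (320,170)), and nut 1 at (558,225) is clear.

```bash
python3 -m handwheel '[[0,[-0.022,-0.018,0.1],0],[0,[-0.022,-0.018,0.2],0],[0,[-0.022,-0.018,0.3],0],[0,[-0.022,-0.018,0.36],0],[0,[-0.022,-0.018,0.39],0],[0,[-0.022,-0.018,0.402],0],[0,[-0.022,-0.018,0.402],0],[0,[-0.022,-0.018,0.402],0]]'; python3 go.py .4712 -.0868 .0005
```

```text
time_s: 20.1
tool_pos: [0.4724, -0.0874, 0.0064]
tcp_rot: [2.228, 2.213, 0.001]
wrist_force: [0.3, -0.6, -4.0]
finger_gap: 0.0194
grasp_force: 59.4
pos [ 0.4724 -0.0874  0.0064] yaw 89.62 tilt 0.08 q [-0.18  0.39 -0.36  0.82  0.    1.39] F [ 0.3 -0.6 -4. ] gap 0.0194 grip 59.4 t 20.1
shift [ 0.003 -0.006  0.03 ] twist -0.0011
```

```bash
python3 -m handwheel '[[0,[0.003,-0.005,0.012],0],[0,[0.003,-0.005,0.022],0],[0,[0.003,-0.005,0.028],0],[0,[0.003,-0.005,0.028],0]]'; python3 go.py .4712 -.0868 .0005
```

```text
time_s: 20.5
tool_pos: [0.4706, -0.0869, 0.0008]
tcp_rot: [2.229, 2.213, 0.0]
wrist_force: [-2.1, 0.7, 2.1]
finger_gap: 0.0194
grasp_force: 60.1
pos [ 0.4706 -0.0869  0.0008] yaw 89.59 tilt 0.02 q [-0.18  0.4  -0.37  0.8   0.    1.4 ] F [-2.1  0.7  2.1] gap 0.0194 grip 60.1 t 20.5
shift [0.001 0.003 0.001] twist -0.0011
```

```bash
python3 -m handwheel '[[0.6,[0,0,0],0],[0.6,[0,0,0],0],[0.6,[0,0,0],0],[0.6,[0,0,0],0],[0.6,[0,0,-0.1],0],[0.6,[0,0,-0.25],0],[0.6,[0,0,-0.5],0],[0.6,[0,0,-0.7],0]]'; python3 -m handwheel '[[0.6,[0,-0.2,-0.2],0],[0.6,[-0.2,-0.4,-0.2],0],[0.6,[-0.4,-0.55,-0.2],0],[0.6,[-0.6,-0.7,-0.2],0],[0.6,[-0.8,-0.7,-0.2],0],[0.6,[-0.8,-0.7,-0.2],0],[0.6,[-0.8,-0.7,-0.2],0]]'
python3 m.py | grep -v -e clamp | cut -c1-150
python3 - <<'E'
from h import *
a=dict(np.load('/tmp/top.npz')); b=grab('scene'); print(bot.get_obs()['qvel'].round(3))
for k,u,v in [('s',276,273),('m',272,206),('l',354,271)]: print(k,atdepth(a,u,v).round(4))
cv2.imwrite('pics/t3.png',np.hstack([cv2.resize(a['color'][180:330,230:380],(400,400)),cv2.resize(b['color'][160:310,210:390],(400,333),).copy() if 0 else cv2.resize(b['color'][150:320,215:385],(400,400))])[:,:,::-1])
E
```

```text
time_s: 21.3
tool_pos: [0.4707, -0.0869, 0.1422]
tcp_rot: [2.229, 2.213, 0.001]
wrist_force: [0.9, 0.2, -0.0]
finger_gap: 0.0512
grasp_force: 0.0
time_s: 22.0
tool_pos: [0.3289, -0.2467, 0.1801]
tcp_rot: [-2.233, -2.21, -0.001]
wrist_force: [-0.7, 0.2, -0.7]
finger_gap: 0.0514
grasp_force: 0.0
[ 0.024 -0.002 -0.003 -0.001 -0.002 -0.002]
s [0.4667 0.0984 0.041 ]
m [0.6266 0.1124 0.0431]
l [ 0.4758 -0.0878  0.0369]Traceback (most recent call last):
  File "m.py", line 13, in <module>
    q=max(cs,key=cv2.contourArea)[:,0].astype(float)+[u-r,v-r]
      ~~~^^^^^^^^^^^^^^^^^^^^^^^^
ValueError: max() iterable argument is empty
```

View pics/t3.png

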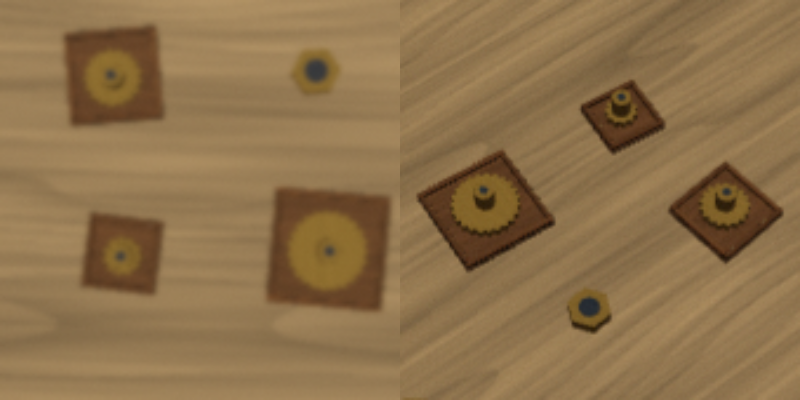

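Both views show each wheel flat and centred in its own tray, boss up, with tops at about 0.04 m as expected. Nut 1 is in place and nothing touches the arm, so I'm handing the job in.

```bash
python3 -m handwheel '[[0.6,[0,0,0],0],[0.6,[0,0,0],0],[0.6,[0,0,0],0]]'; python3 -c "
from rig import bot
print(bot.finish_job())"
```

```text
time_s: 22.4
tool_pos: [0.3299, -0.245, 0.1802]
tcp_rot: [-2.227, -2.216, -0.0]
wrist_force: [0.7, 0.1, 0.8]
finger_gap: 0.0508
grasp_force: 0.0
the job is handed in; nothing more can be done
None
```

All three thumb wheels lie flat, boss up, in the trays of their own size, and the job was handed in at about 22 s; no verdict came back, and I did not re-measure nut 2 or the mug at the end, though no move went near them.

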